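Go/no-go check of a carriage block

TASK

Test the blue carriage block that lies in the gauge fixture's lane: push it along the lane into the gap between the orange gauge jaws, without forcing it. If it goes through it is good: push it on up the ramp until it has dropped behind the yellow lip and lies flat in the green dock. If it will not go through it is oversize: take it out and set it down flat, right way up, in the red reject bin without dropping it. Leave the blocks in the stock tray and everything else alone.

Things in the scene. Friction and masses are not known exactly. Their poses are not given: they have to be found in the camera images.
- fixture: fixed gauge fixture, base 392 x 110 mm. Origin on the table (z = 0) on the lane's centre line below the orange jaws' entry face; own x is the feed direction (about the robot's left), z up. Lane floor 10 mm high from x = -157 to 40 mm; dark rails 51 mm apart, 8 mm thick, 22 mm high, from -157 to -4; then jaws (0 to 25), ramp (40 to 110), lip, dock. Grey guides from 30 to 232: 54 mm apart, 34 mm high
- gauge: orange gauge jaws, fixed, same frame as the fixture. Gap 46 mm wide, x = 0 to 25 mm, tops 38 mm above the table, entry corners bevelled over the 4 mm before x = 0. A good block slides through with a few newtons (may catch on a bevel if askew: back off, push again); an oversize one stops dead with its centre at about x = -46 mm and cannot be pushed on
- lip (a point): middle of the far top edge of the yellow lip, 24 mm above the table, at fixture x = 118 mm; a steel ramp climbs 14 mm to it over fixture x = 40 to 110 mm, and behind it is an upright 10 mm drop to the dock floor
- dock (a point): centre of the green dock's floor, 14 mm above the table, at fixture x = 170 mm; dock 118 to 222 mm, end wall 40 mm high. A pushed block tips over the lip, and its rear end drops behind it once its centre is past x = 163 mm; push at 20 to 30 mm above the lane floor, rising with it if it binds on the ramp
- block_1: one of four look-alike smooth blue carriage blocks, 90 mm long (own x), 40 mm high, 0.29 to 0.43 kg; a good one is 44 mm wide (own y), an oversize one 49 mm. Origin at the centre of its underside. One lies in the fixture's lane, along it, centre at fixture x = -110 to -75 mm: that one is to be tested. The other three are in the black stock tray. Which is which changes
- block_2: one of four look-alike smooth blue carriage blocks, 90 mm long (own x), 40 mm high, 0.29 to 0.43 kg; a good one is 44 mm wide (own y), an oversize one 49 mm. Origin at the centre of its underside. One lies in the fixture's lane, along it, centre at fixture x = -110 to -75 mm: that one is to be tested. The other three are in the black stock tray. Which is which changes
- block_3: one of four look-alike smooth blue carriage blocks, 90 mm long (own x), 40 mm high, 0.29 to 0.43 kg; a good one is 44 mm wide (own y), an oversize one 49 mm. Origin at the centre of its underside. One lies in the fixture's lane, along it, centre at fixture x = -110 to -75 mm: that one is to be tested. The other three are in the black stock tray. Which is which changes
- block_4: one of four look-alike smooth blue carriage blocks, 90 mm long (own x), 40 mm high, 0.29 to 0.43 kg; a good one is 44 mm wide (own y), an oversize one 49 mm. Origin at the centre of its underside. One lies in the fixture's lane, along it, centre at fixture x = -110 to -75 mm: that one is to be tested. The other three are in the black stock tray. Which is which changes
- reject_bin: red open reject bin fixed on the table, outside 125 mm (own x) x 160 mm (own y), walls 5 mm thick and 40 mm high, floor 5 mm thick. Origin at the centre of its underside. It changes places with a blue bin of the same size that holds screws
- mug: white mug, 80 mm across, 90 mm high, bystander; origin at the centre of its underside
- screwdriver: yellow-handled screwdriver lying on the table, bystander; origin under its middle
- wheel: black rubber wheel lying flat, 110 mm across, hub top 56 mm high, bystander; origin at the centre of its underside
- tape_measure: orange and black tape measure, 75 x 36 x 65 mm, bystander; origin at the centre of its underside
Things that resemble listed ones, but are neither listed nor needed, are in the scene too. Leave any pink or white look-alike of the block_4 alone.

How it is judged:
By the outcome, as a careful person would: the job done as asked, in the order asked, and still so for the second after the job is handed in, with the robot touching nothing.
It also fails if it takes over 51 s, if anything falls off the work surface, if the arm or the gripper's body presses on something with over 40 N, if the wrist force passes 120 N, or if a joint passes its speed limit or range.

ROBOT

A 7-joint arm with a two-finger parallel gripper is mounted at the origin on the work surface. World frame = base frame: x ahead of the robot, y to its left, z up, the work surface at z = 0. Lengths are in m, angles in rad, forces in N, time in s.
With the tool pointing down it reaches from about 0.425 to 0.925 m from the base axis. Payload 6.8 kg.
Tool frame: the origin (TCP) lies at the very end of the fingers, on their centre line; the grasp point (between the pads) lies 19 mm behind it (bot.grip_depth is the distance from the TCP to the grasp point, in m); z points along the fingers, y is the direction in which the jaws open and shut (so a half turn about z gives the same grasp; the last joint's range is limited). The gripper opens to 85 mm and grips with 20 to 120 N. Pads are 22 mm wide; open, the fingers measure 114 mm over their backs; the gripper's body (76 mm by 85 mm) begins 54 mm behind the grasp point. The pads swing forward as they close: fully open they stand 13 mm farther back than shut.
Start: joints at [1.183, 0.477, 0.022, 1.555, -0.011, 1.109, -0.083], TCP at [0.186, -0.649, 0.231] pointing down, gripper open.
Joint ranges: [-2.96, 2.96], [-0.34, 2.1], [-1.41, 1.46], [0.24, 2.44], [-1.37, 4.51], [0.17, 1.92], [-2.96, 2.96]. Speed limits (rad/s): [2.39, 2.39, 3.14, 3.14, 3.14, 3.14, 3.14].

INTERFACE

Orientations are given as a unit quaternion [w, x, y, z].
In Python, from station import bot gives the robot as it stands.
- The arm moves only by the tool step_arm, never from a script. Its argument "increments" is a list of rows, each a list of 7 numbers: the shift along the world's x, y, z in m, then the turn, a rotation vector about the world's x, y, z in degrees, then the gripper command: -1 is fully open, 1 is shut, values between are in proportion. In form: [[dx, dy, dz, rx, ry, rz, fingers], ...]. A call has 1 to 10 rows; each row is the pose to reach, as a shift and turn from the pose commanded when the call began; what a row does not reach only later rows make up. A row lasts 1/12 s, in which the tool goes at most 41.7 mm and 7.16 degrees, less where a joint would pass 70% of its speed; a pose out of reach is approached as far as the arm can. A call with a gripper value outside its range is refused whole. The fingers move at their own pace and stop on an object; "force" is the grip in N (left out, the last holds). Time passes only in rows, so rows that repeat a pose let the fingers close. It gives the time, the measured TCP pose, the force and the opening at its end, in the units of the state.
- bot.get_obs(): the state, without advancing time (a new reading comes with each control period).
- bot.read_camera(name): name is "scene" or "top"; returns a dict with "color" (400x640x3 uint8, red, green, blue), "intrinsics" (3x3 intrinsics, pixels), "D" ([k1, k2, p1, p2, k3] as OpenCV has them; the pictures are not rectified), "extrinsics" (4x4, takes a point from camera to world coordinates). Camera axes: x right, y up, looking along -z (the intrinsics and any distortion apply to the point x, -y, -z); pixel columns grow to the right and rows downward; lengths in m; the calibration is good to about 2 mm. A picture is of the moment at which its call begins. There is no depth.
- bot.hand_in(): hands the job in, once; it reports no verdict.
Trained networks look in the newest picture that a camera, given by its name, has taken for a name from the list of things; names that differ only in an ending like _2 or _b are one class to them, and where a whole thing is asked for, a point or a joint stands for the part that bears it (a point fixed in the world has none). Each returns a list of dicts, best first, with "conf" (0 to 1); they miss things now and then, are a little off and sometimes report something else, mostly with a low value. They report only what shows in the picture. A call takes as long as a camera call. They do not tell look-alikes from the thing itself.
- bot.recognise(thing, camera): "location" ([column, row] as shares, 0 to 1, of the picture: columns of its width, rows of its height, amid what is visible of it).
- bot.place_of(thing, camera): "location" ([column, row] as shares, 0 to 1, of the picture: columns of its width, rows of its height: a listed point, or the origin of a listed thing).
The state is a dict: "t": time; "q": joint angles; "joint_vel": joint speeds; "joint_torque": joint torques, N m; "eef_pos": TCP position; "tool_rot": TCP orientation; "contact_force": force on the tool from outside, world axes, zero at the start; "torque": the same for the moment, N m; "gripper_width": opening from 0.0 (shut) to 1.0 (fully open).
Only numpy, scipy, OpenCV 4.12 (cv2) and the standard library are available. Lean on these libraries where they do the work, as an engineer would, in place of code of your own. Each camera call takes 0.05 s, during which the arm holds its last target.

## Working session

There is one attempt and no reset: what is moved stays moved. The work goes in short steps, Python scripts to look and compute and a tool call to move; the robot and the scene stay as the last step left them, time stands still between calls to the robot, and variables do not carry over. Pictures are saved under pics/ and viewed, and the job is handed in when it is done.

Besides the shell and the picture viewer there is one more tool, called after "Call:" as name(argument=value, ...) on one line, values as JSON. step_arm: Moves the arm, as the interface text tells. Its arguments: {"type":"object","properties":{"increments":{"type":"array","items":{"type":"array","items":{"type":"number"}}},"force":{"type":"number"}},"required":["increments"]}

```bash
ls; mkdir -p pics; python3 - <<'E'
from station import bot
import cv2, numpy as np
for n in ("scene","top"):
    r=bot.read_camera(n)
    cv2.imwrite(f"pics/{n}0.png",r["color"][:,:,::-1])
    print(n,r["intrinsics"],r["D"],np.round(r["extrinsics"],3).tolist())
    for th in ("fixture","gauge","lip","dock","block_1","reject_bin","mug"):
        for f in (bot.recognise,bot.place_of):
            try: print(th,f.__name__,[(np.round(np.array(d["location"])*[640,400],1).tolist(),round(d["conf"],2)) for d in f(th,n)])
            except Exception as e: print(th,f.__name__,e)
o=bot.get_obs();print({k:(np.round(v,3).tolist()) for k,v in o.items()})
E
```

```text
pics
scene [[366.31827255   0.         317.51811175]
 [  0.         366.31827255 203.29509615]
 [  0.           0.           1.        ]] [0.02144642 0.         0.         0.         0.        ] [[0.152, -0.773, 0.616, 1.188], [0.988, 0.11, -0.106, -0.1], [0.014, 0.625, 0.78, 0.839], [0.0, 0.0, 0.0, 1.0]]
fixture call [([323.2, 215.9], 0.95)]
fixture call [([303.8, 222.1], 0.81)]
gauge call [([309.4, 216.3], 0.77), ([268.6, 219.4], 0.53), ([326.9, 215.4], 0.4)]
gauge call [([306.1, 220.3], 0.68)]
lip call [([327.9, 218.3], 0.63)]
lip call [([346.3, 205.2], 0.63), ([149.7, 244.5], 0.54), ([305.5, 221.9], 0.44)]
dock call []
dock call [([361.6, 207.6], 0.64), ([148.8, 241.9], 0.52), ([302.6, 221.4], 0.31)]
block_1 call [([266.4, 219.2], 0.86), ([370.4, 246.3], 0.84), ([287.7, 265.3], 0.82), ([219.3, 311.6], 0.73), ([265.9, 177.7], 0.71), ([327.8, 255.0], 0.61), ([236.5, 152.8], 0.61)]
block_1 call [([328.2, 259.0], 0.96), ([237.1, 154.8], 0.86), ([219.3, 312.3], 0.86), ([290.4, 269.2], 0.82), ([266.4, 182.1], 0.77), ([367.2, 248.8], 0.64), ([266.9, 223.0], 0.64)]
reject_bin call [([188
[... 1095 characters left out ...]
.7], 0.64), ([356.4, 192.7], 0.63), ([379.8, 283.3], 0.59), ([329.8, 199.1], 0.18)]
reject_bin call [([425.8, 235.9], 0.62)]
reject_bin call [([422.7, 239.5], 0.8), ([419.7, 169.6], 0.7), ([354.2, 193.7], 0.35), ([331.5, 195.9], 0.15)]
mug call [([193.2, 244.7], 0.84)]
mug call [([196.5, 246.4], 0.82), ([347.8, 157.7], 0.49)]
{'t': 1.5, 'q': [1.183, 0.477, 0.022, 1.555, -0.012, 1.109, -0.083], 'joint_vel': [-0.001, -0.001, 0.0, -0.001, -0.0, 0.001, 0.0], 'joint_torque': [-0.001, -59.632, 1.606, -28.154, 0.013, 0.002, 0.0], 'eef_pos': [0.186, -0.649, 0.231], 'tool_rot': [-0.0, 0.99, 0.139, 0.0], 'contact_force': [0.045, 0.392, 0.041], 'torque': [0.038, -0.002, -0.002], 'gripper_width': 1.001}
```

View pictures.

View pics/scene0.png

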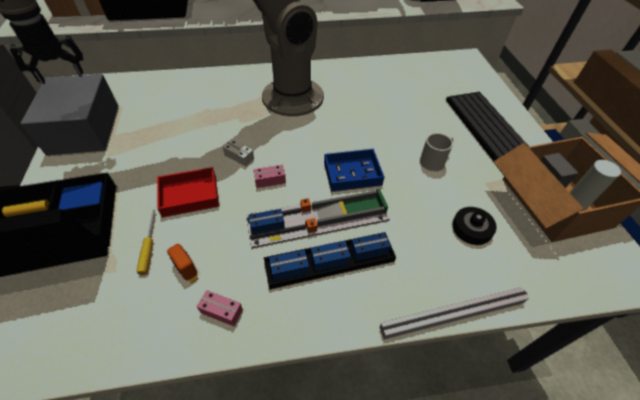

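View pics/top0.png

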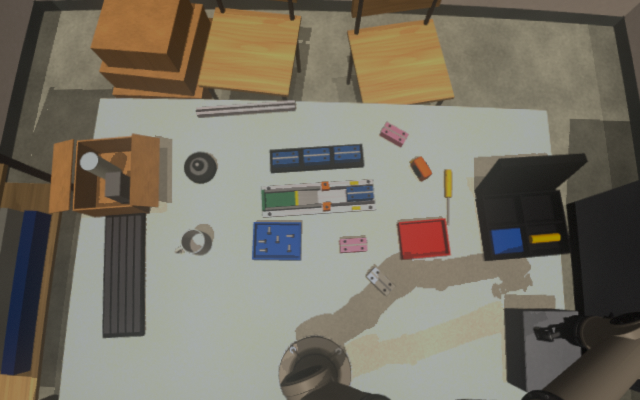

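The candidates for the block are, in the top picture:
- the lane block at (359,193)
- three tray blocks at (284,159), (316,157) and (348,155)
- pink look-alikes at (393,133) and (353,244)
- a white look-alike at (379,280)

I choose the one in the lane. The red bin is at (424,239) and the blue bin with screws is at (277,240). Next I'll check a close crop and measure.

```bash
cat > h.py <<'E'
import numpy as np, cv2, pickle
from station import bot
def cam(n):
    r=bot.read_camera(n); return r
def ray(r,uv):
    K=np.array(r["intrinsics"],float);D=np.array(r["D"],float);E=np.array(r["extrinsics"])
    p=cv2.undistortPoints(np.array(uv,float).reshape(-1,1,2),K,D).reshape(-1,2)
    d=np.c_[p[:,0],-p[:,1],-np.ones(len(p))]@E[:3,:3].T
    return E[:3,3],d
def pt(r,uv,z):
    o,d=ray(r,uv); s=(z-o[2])/d[:,2]; return o+d*s[:,None]
def px(r,P):
    K=np.array(r["intrinsics"],float);D=np.array(r["D"],float);E=np.array(r["extrinsics"])
    c=(np.atleast_2d(P)-E[:3,3])@E[:3,:3]; c=c*[1,-1,-1]
    return cv2.projectPoints(c.reshape(-1,1,3),np.zeros(3),np.zeros(3),K,D)[0].reshape(-1,2)
def crop(r,name,x0,y0,x1,y1,s):
    im=r["color"][y0:y1,x0:x1,::-1]
    cv2.imwrite(name,cv2.resize(im,None,fx=s,fy=s,interpolation=cv2.INTER_CUBIC))
E
python3 - <<'E'
from h import *
a=cam("top");b=cam("scene");pickle.dump((a,b),open("c0.pkl","wb"))
crop(a,"pics/topc.png",255,175,385,222,6)
crop(b,"pics/scc.png",235,180,400,255,4.8)
crop(a,"pics/topbin.png",390,210,460,265,8)
E
```

```text
(no output)
```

View pics/topc.png

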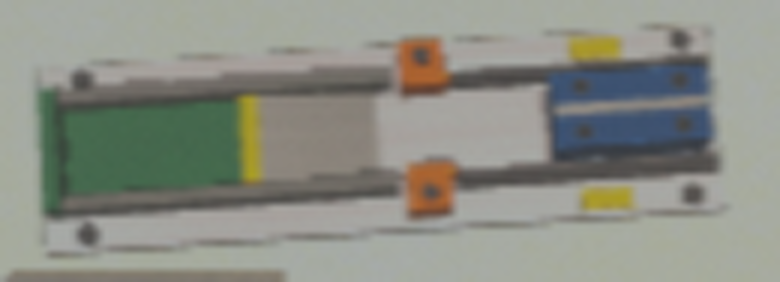

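View pics/scc.png

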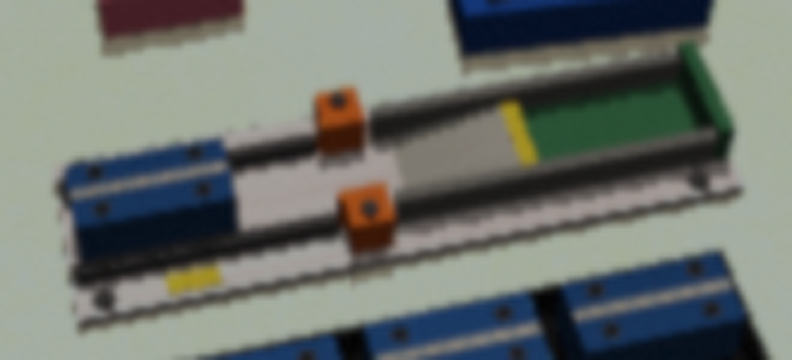

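View pics/topbin.png

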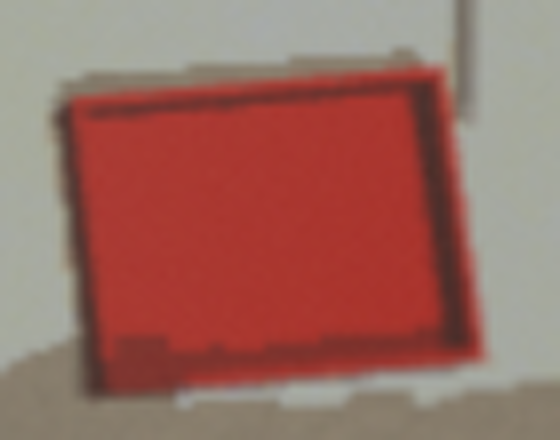

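```bash
python3 - <<'E'
from h import *
a,b=pickle.load(open("c0.pkl","rb"))
T=lambda L:np.array(L,float)/6+[255,175]
S=lambda L:np.array(L,float)/4.8+[235,180]
B=lambda L:np.array(L,float)/8+[390,210]
f=lambda n,v:print(n,np.round(v*1000,1).tolist())
f("jawmid top",pt(a,T([[421,56],[430,191],[425.5,123.5]]),.038)); f("jawmid sc",pt(b,S([[338,100],[370,208],[354,154]]),.038))
f("lip top",pt(a,T([[239,139]]),.024)); f("lip sc",pt(b,S([[529,131]]),.024))
h=pt(a,T([[82,80],[88,235],[681,40],[693,195]]),.008);f("holes",h)
f("holes sc",pt(b,S([[104,300],[700,182]]),.008))
m=h.reshape(2,2,3).mean(1);d=m[0]-m[1];print("yaw deg",np.degrees(np.arctan2(d[1],d[0])),np.linalg.norm(d)); f("mid",m.mean(0)[None])
f("groove top",pt(a,T([[553,110],[710,103]]),.05)); f("groove sc",pt(b,S([[72,194],[228,155]]),.05))
f("blk corners top",pt(a,T([[553,72],[708,65],[712,143],[553,155]]),.05))
c=pt(a,B([[72,100],[443,70],[485,357],[95,395]]),.04);f("bin top",c);f("binmid",c.mean(0)[None])
for x,y in((c[0],c[1]),(c[3],c[2]),(c[0],c[3]),(c[1],c[2])): e=x-y;print(np.linalg.norm(e),np.degrees(np.arctan2(e[1],e[0])))
print(pt(b,[[192.1,195.3]],0),pt(a,[[422.7,239.5]],0))
E
```

```text
jawmid top [[620.7, -16.6, 38.0], [542.2, -23.7, 38.0], [581.2, -20.2, 38.0]]
jawmid sc [[542.2, -23.5, 38.0], [621.8, -16.0, 38.0], [583.0, -19.7, 38.0]]
lip top [[572.2, 86.5, 24.0]]
lip sc [[570.2, 86.1, 24.0]]
holes [[608.3, 180.9, 8.0], [516.6, 172.4, 8.0], [642.3, -168.9, 8.0], [550.0, -176.2, 8.0]]
holes sc [[641.6, -168.2, 8.0], [609.7, 181.8, 8.0]]
yaw deg 95.50963045109316 0.35083379815977367
mid [[579.3, 2.0, 8.0]]
groove top [[588.4, -91.8, 50.0], [595.0, -180.5, 50.0]]
groove sc [[597.5, -178.7, 50.0], [582.7, -91.1, 50.0]]
blk corners top [[610.4, -91.5, 50.0], [617.1, -179.3, 50.0], [571.9, -181.6, 50.0], [562.4, -92.2, 50.0]]
bin top [[495.0, -268.7, 40.0], [512.0, -427.1, 40.0], [391.2, -441.0, 40.0], [371.7, -277.2, 40.0]]
binmid [[442.5, -353.5, 40.0]]
0.15933503268159335 96.13874742395319
0.16502210672167406 96.7790288531986
0.12351284390995047 3.9307978562359884
0.12158052647728244 6.5714880119651555
[[ 0.4433223  -0.34902015  0.        ]] [[ 0.44410391 -0.35833861  0.        ]]
```

Call:
step_arm(increments=[[0.414,0.437,0,0,0,79.4,1],[0.414,0.437,0,0,0,79.4,1],[0.414,0.437,0,0,0,79.4,1],[0.414,0.437,0,0,0,79.4,1],[0.414,0.437,0,0,0,79.4,1],[0.414,0.437,0,0,0,79.4,1],[0.414,0.437,0,0,0,79.4,1],[0.414,0.437,0,0,0,79.4,1],[0.414,0.437,0,0,0,79.4,1],[0.414,0.437,0,0,0,79.4,1]], force=40)

```text
t: 2.43
eef_pos: [0.474, -0.3448, 0.2317]
tool_rot: [0.0, 0.719, 0.695, -0.0]
contact_force: [0.1, -1.1, -0.4]
gripper_width: -0.002
```

Call:
step_arm(increments=[[0.126,0.133,0,0,0,7.3,1],[0.126,0.133,0,0,0,7.3,1],[0.126,0.133,0,0,0,7.3,1],[0.126,0.133,0,0,0,7.3,1],[0.126,0.133,0,0,0,7.3,1],[0.126,0.133,0,0,0,7.3,1],[0.126,0.133,-0.1,0,0,7.3,1],[0.126,0.133,-0.12,0,0,7.3,1]])

```text
t: 3.1
eef_pos: [0.6012, -0.2144, 0.1498]
tool_rot: [0.003, 0.676, 0.737, 0.001]
contact_force: [-0.4, -1.1, -1.1]
gripper_width: -0.0
```

Call:
step_arm(increments=[[0,0,-0.04,0,0,0.4,1],[0,0,-0.08,0,0,0.4,1],[0,0,-0.08,0,0,0.4,1],[0,0,-0.08,0,0,0.4,1]])

```text
t: 3.43
eef_pos: [0.597, -0.2139, 0.0665]
tool_rot: [-0.002, 0.674, 0.739, -0.001]
contact_force: [0.0, -0.4, 1.6]
gripper_width: 0.004
```

```bash
python3 - <<'E'
from h import *
o=bot.get_obs();print({k:(np.round(v,4).tolist()) for k,v in o.items()})
a=cam("top");b=cam("scene");pickle.dump((a,b),open("c1.pkl","wb"))
A=a["color"][165:230,255:405,::-1];B=b["color"][170:260,220:400,::-1]
im=np.vstack([cv2.resize(A,(780,338),interpolation=2),cv2.resize(B[:60],(780,260),interpolation=2)])
cv2.imwrite("pics/p1.png",im)
E
```

```text
{'t': 3.4333, 'q': [0.5232, 0.6301, -0.3829, 1.7567, 0.3062, 0.8189, 0.0873], 'joint_vel': [0.0024, -0.0643, -0.0243, -0.0651, -0.004, 0.0054, 0.0023], 'joint_torque': [-0.0948, -56.9376, -4.7115, -19.6689, 0.0848, -0.0849, -0.0701], 'eef_pos': [0.597, -0.2139, 0.0665], 'tool_rot': [-0.0021, 0.6737, 0.739, -0.0012], 'contact_force': [0.0198, -0.4298, 1.5873], 'torque': [-0.0091, -0.031, 0.0523], 'gripper_width': 0.0041}
```

View pics/p1.png

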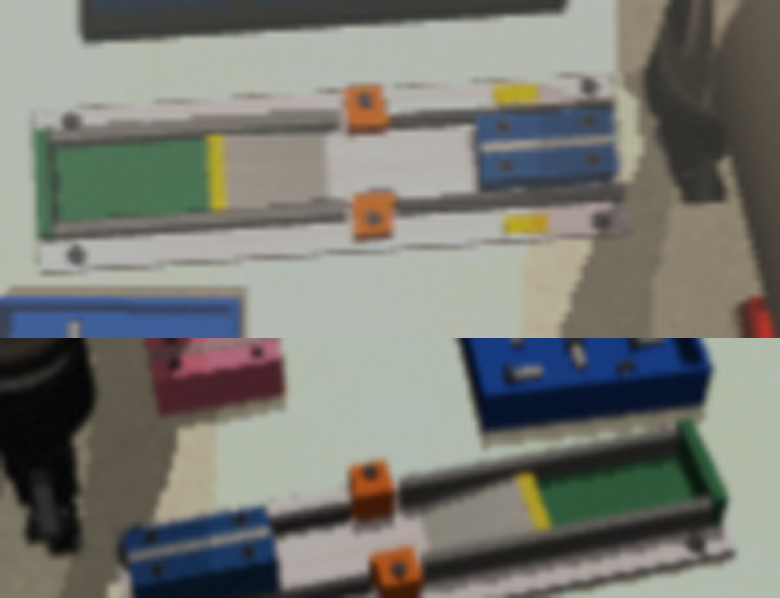

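The gripper's tip is shut and stands just behind the lane block's rear end (top crop, tip at (700,190)). Now I lower it to pushing height.

Call:
step_arm(increments=[[0.003,0,-0.02,0,0,0.3,1],[0.003,0,-0.034,0,0,0.3,1],[0.003,0,-0.034,0,0,0.3,1],[0.003,0,-0.034,0,0,0.3,1]])

```text
t: 3.87
eef_pos: [0.602, -0.2135, 0.0348]
tool_rot: [0.0, 0.671, 0.741, -0.0]
contact_force: [-0.4, 0.1, 0.2]
gripper_width: -0.0
```

Call:
step_arm(increments=[[-0.002,0.008,-0.002,0,0,0,1],[-0.003,0.016,-0.002,0,0,0,1],[-0.004,0.024,-0.002,0,0,0,1],[-0.005,0.032,-0.002,0,0,0,1],[-0.005,0.04,-0.002,0,0,0,1],[-0.006,0.048,-0.002,0,0,0,1],[-0.007,0.056,-0.002,0,0,0,1],[-0.008,0.064,-0.002,0,0,0,1],[-0.009,0.072,-0.002,0,0,0,1],[-0.009,0.072,-0.002,0,0,0,1]])

```text
t: 4.7
eef_pos: [0.5928, -0.1383, 0.0319]
tool_rot: [-0.001, 0.67, 0.742, 0.0]
contact_force: [0.6, 0.9, 0.9]
gripper_width: -0.0
```

Call:
step_arm(increments=[[0,0.002,0,0,0,0,1],[0,0.004,0,0,0,0,1],[0,0.004,0,0,0,0,1]])

```text
t: 4.95
eef_pos: [0.5929, -0.1371, 0.0319]
tool_rot: [-0.0, 0.671, 0.741, -0.0]
contact_force: [0.2, -0.1, 0.0]
gripper_width: -0.001
```

Call:
step_arm(increments=[[0,0.002,0,0,0,0,1],[0,0.004,0,0,0,0,1],[-0.001,0.006,0,0,0,0,1]])

```text
t: 5.2
eef_pos: [0.5921, -0.1316, 0.0319]
tool_rot: [0.0, 0.672, 0.741, 0.0]
contact_force: [-0.4, -1.3, -0.8]
gripper_width: -0.002
```

```bash
cat > look.py <<'E'
from h import *
import sys
o=bot.get_obs();print({k:(np.round(o[k],4).tolist()) for k in ("t","eef_pos","contact_force")})
a=cam("top");b=cam("scene");pickle.dump((a,b),open("c2.pkl","wb"))
A=a["color"][165:230,255:405,::-1];B=b["color"][170:260,220:400,::-1]
im=np.vstack([cv2.resize(A,(600,260),interpolation=2),cv2.resize(B[:],(640,320),interpolation=2)[:,:600]])
cv2.imwrite(sys.argv[1],im)
E
python3 look.py pics/p2.png
```

```text
{'t': 5.2, 'eef_pos': [0.5921, -0.1316, 0.0319], 'contact_force': [-0.4212, -1.345, -0.7703]}
```

View pics/p2.png

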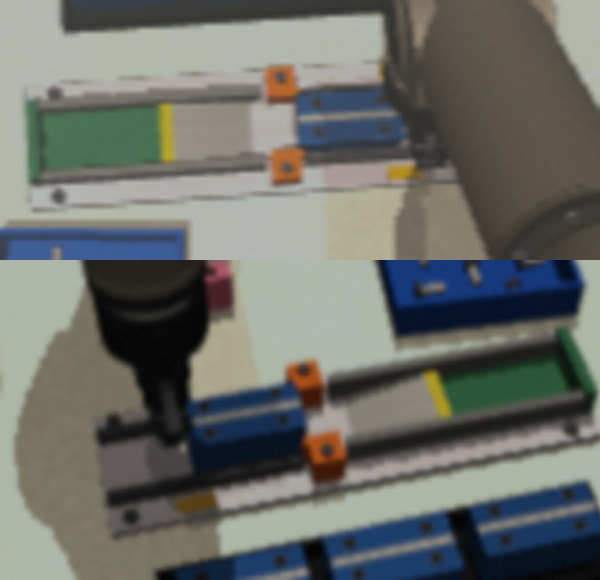

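The block's front (top crop (298,115)) has reached the jaws' entry (orange at (281,84) and (287,166)). I push on slowly.

Call:
step_arm(increments=[[0,0.002,0,0,0,0,1],[0,0.004,0,0,0,0,1],[-0.001,0.006,0,0,0,0,1]])

```text
t: 5.55
eef_pos: [0.5911, -0.1251, 0.032]
tool_rot: [0.0, 0.671, 0.741, 0.0]
contact_force: [-1.1, -0.0, -0.4]
gripper_width: -0.001
```

Call:
step_arm(increments=[[0,0.002,0,0,0,0,1],[0,0.004,0,0,0,0,1],[-0.001,0.006,0,0,0,0,1]])

```text
t: 5.8
eef_pos: [0.5901, -0.119, 0.032]
tool_rot: [0.0, 0.671, 0.741, 0.0]
contact_force: [-0.4, -1.2, 0.9]
gripper_width: 0.001
```

```bash
python3 look.py pics/p3.png
```

```text
{'t': 5.8, 'eef_pos': [0.5901, -0.119, 0.032], 'contact_force': [-0.4127, -1.1945, 0.8577]}
```

View pics/p3.png

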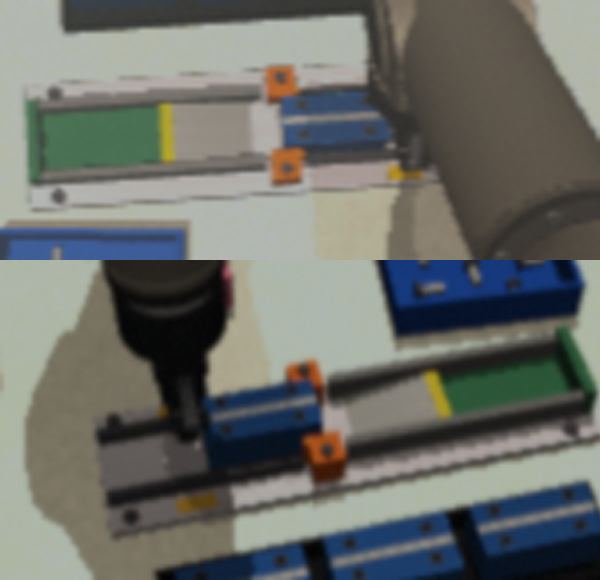

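It's going in between the jaws with only about 1 N, so the block looks good. I keep pushing along the lane.

Call:
step_arm(increments=[[0,0.004,0,0,0,0,1],[-0.001,0.008,0,0,0,0,1],[-0.001,0.012,0,0,0,0,1],[-0.002,0.016,0,0,0,0,1],[-0.002,0.02,0,0,0,0,1],[-0.002,0.024,0,0,0,0,1],[-0.003,0.028,0,0,0,0,1]])

```text
t: 6.48
eef_pos: [0.5871, -0.0908, 0.032]
tool_rot: [0.0, 0.671, 0.741, 0.0]
contact_force: [0.7, -2.0, -0.9]
gripper_width: 0.001
```

Call:
step_arm(increments=[[0,0.004,0,0,0,0,1],[-0.001,0.008,0,0,0,0,1],[-0.001,0.012,0,0,0,0,1],[-0.002,0.016,0,0,0,0,1],[-0.002,0.02,0,0,0,0,1],[-0.002,0.024,0,0,0,0,1],[-0.003,0.028,0,0,0,0,1]])

```text
t: 7.07
eef_pos: [0.5842, -0.0628, 0.032]
tool_rot: [0.0, 0.671, 0.741, 0.0]
contact_force: [0.6, -1.1, -0.0]
gripper_width: -0.002
```

```bash
python3 look.py pics/p4.png
```

```text
{'t': 7.0667, 'eef_pos': [0.5842, -0.0628, 0.032], 'contact_force': [0.5801, -1.0693, -0.0374]}
```

View pics/p4.png

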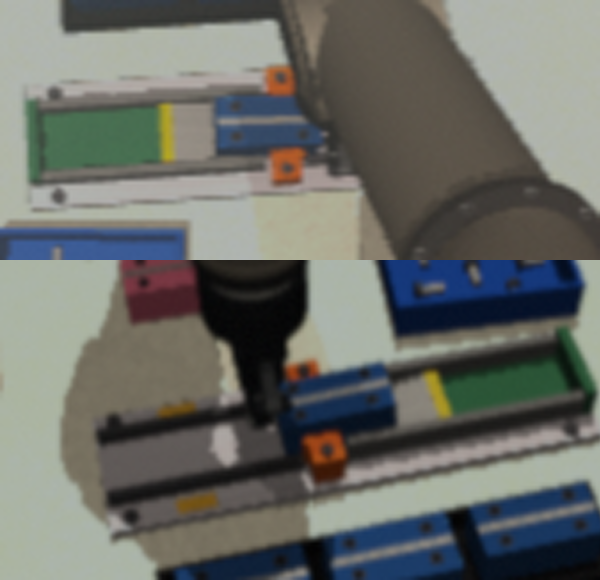

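It has passed well into the jaws: its front is at the ramp (top crop (216,125)) and the forces are about 1 N. I continue onto the ramp.

Call:
step_arm(increments=[[0,0.004,0,0,0,0,1],[0,0.008,0,0,0,0,1],[0,0.012,0,0,0,0,1],[0,0.016,0,0,0,0,1],[0,0.02,0,0,0,0,1],[-0.001,0.024,0,0,0,0,1],[-0.001,0.028,0,0,0,0,1]])

```text
t: 7.75
eef_pos: [0.5826, -0.0348, 0.0319]
tool_rot: [-0.0, 0.671, 0.741, -0.0]
contact_force: [-0.3, -1.6, -0.0]
gripper_width: -0.007
```

Call:
step_arm(increments=[[0,0.004,0,0,0,0,1],[-0.001,0.008,0,0,0,0,1],[-0.001,0.012,0.001,0,0,0,1],[-0.002,0.016,0.001,0,0,0,1],[-0.002,0.02,0.002,0,0,0,1],[-0.002,0.024,0.002,0,0,0,1],[-0.003,0.028,0.003,0,0,0,1]])

```text
t: 8.33
eef_pos: [0.5801, -0.0067, 0.035]
tool_rot: [0.0, 0.671, 0.741, 0.0]
contact_force: [0.7, -1.9, 0.2]
gripper_width: -0.001
```

```bash
python3 look.py pics/p5.png
```

```text
{'t': 8.3333, 'eef_pos': [0.5801, -0.0067, 0.035], 'contact_force': [0.7431, -1.8746, 0.1828]}
```

View pics/p5.png

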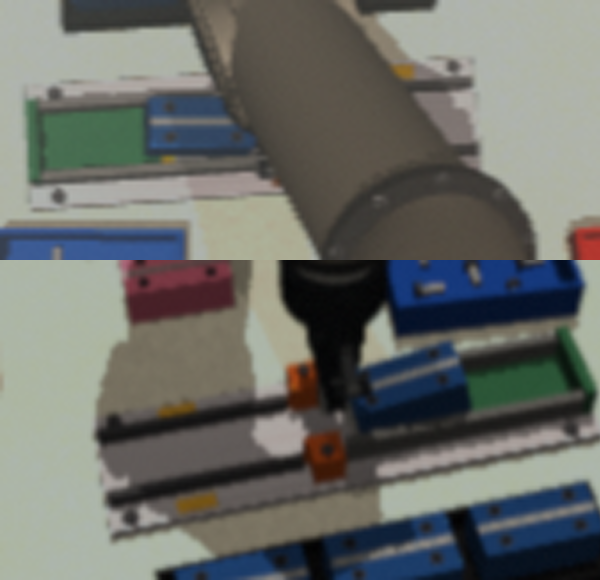

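The block is on the ramp with its front tipped up over the lip (scene crop (460,370)), and it moves freely. I push on, rising with it.

Call:
step_arm(increments=[[0,0.004,0.001,0,0,0,1],[-0.001,0.008,0.002,0,0,0,1],[-0.001,0.012,0.002,0,0,0,1],[-0.002,0.016,0.003,0,0,0,1],[-0.002,0.02,0.004,0,0,0,1],[-0.002,0.024,0.005,0,0,0,1],[-0.003,0.028,0.006,0,0,0,1]])

```text
t: 9.02
eef_pos: [0.5772, 0.0216, 0.0412]
tool_rot: [-0.0, 0.671, 0.741, 0.0]
contact_force: [0.5, 0.5, -0.3]
gripper_width: -0.001
```

Call:
step_arm(increments=[[0,0.004,0.001,0,0,0,1],[-0.001,0.008,0.002,0,0,0,1],[-0.001,0.012,0.002,0,0,0,1],[-0.002,0.016,0.003,0,0,0,1],[-0.002,0.02,0.004,0,0,0,1],[-0.002,0.024,0.005,0,0,0,1],[-0.003,0.028,0.006,0,0,0,1]])

```text
t: 9.6
eef_pos: [0.5741, 0.0491, 0.0471]
tool_rot: [0.0, 0.671, 0.741, 0.0]
contact_force: [0.4, -1.0, 0.5]
gripper_width: -0.003
```

```bash
python3 look.py pics/p6.png
```

```text
{'t': 9.6, 'eef_pos': [0.5741, 0.0491, 0.0471], 'contact_force': [0.4385, -1.0428, 0.4991]}
```

View pics/p6.png

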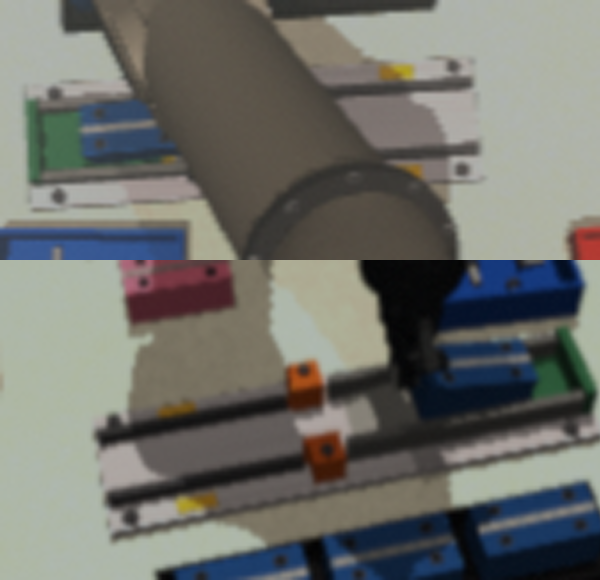

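The block has tipped over the lip with its nose in the dock and its rear still on the lip. About 28 mm remain.

Call:
step_arm(increments=[[0,0.004,0,0,0,0,1],[-0.001,0.008,0,0,0,0,1],[-0.001,0.012,0,0,0,0,1],[-0.002,0.016,0,0,0,0,1],[-0.002,0.02,0,0,0,0,1],[-0.002,0.023,0,0,0,0,1],[-0.002,0.025,0,0,0,0,1],[-0.002,0.025,0,0,0,0,1]])

```text
t: 10.37
eef_pos: [0.572, 0.0746, 0.047]
tool_rot: [-0.0, 0.671, 0.741, 0.0]
contact_force: [1.1, 1.0, 1.1]
gripper_width: -0.001
```

```bash
python3 look.py pics/p7.png
```

```text
{'t': 10.3667, 'eef_pos': [0.572, 0.0746, 0.047], 'contact_force': [1.0803, 1.0143, 1.0875]}
```

View pics/p7.png

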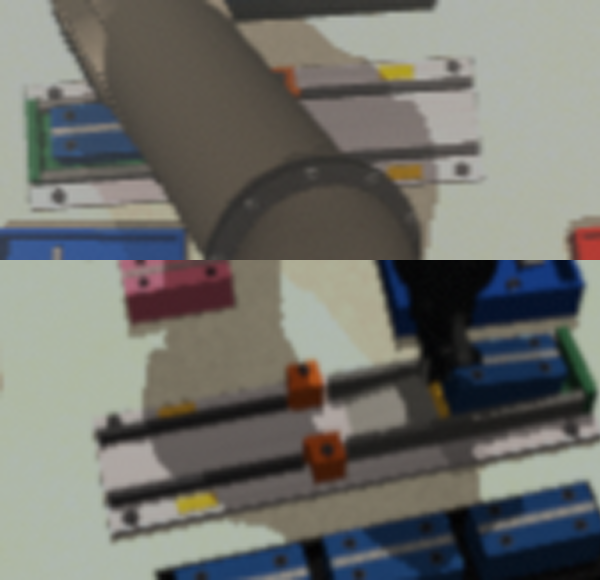

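Call:
step_arm(increments=[[0,0.002,0,0,0,0,1],[0,0.003,0,0,0,0,1],[0,0.003,0,0,0,0,1]])

```text
t: 10.72
eef_pos: [0.572, 0.0768, 0.047]
tool_rot: [-0.0, 0.671, 0.741, 0.0]
contact_force: [-0.2, -0.3, -0.1]
gripper_width: 0.0
```

Call:
step_arm(increments=[[0.001,-0.012,0,0,0,0,1],[0.002,-0.025,0.01,0,0,0,1],[0.003,-0.04,0.05,0,0,0,1],[0.003,-0.08,0.09,0,0,0,1],[-0.01,-0.12,0.13,0,0,0,1],[-0.02,-0.16,0.15,0,0,0,1],[-0.04,-0.2,0.15,0,0,0,1],[-0.05,-0.24,0.15,0,0,0,1],[-0.05,-0.28,0.15,0,0,0,1],[-0.05,-0.3,0.15,0,0,0,1]])

```text
t: 11.55
eef_pos: [0.5213, -0.2174, 0.1978]
tool_rot: [0.001, 0.672, 0.741, -0.0]
contact_force: [0.8, -0.2, 0.5]
gripper_width: 0.002
```

```bash
python3 look.py pics/p8.png
```

```text
{'t': 11.55, 'eef_pos': [0.5213, -0.2174, 0.1978], 'contact_force': [0.8323, -0.172, 0.4521]}
```

View pics/p8.png

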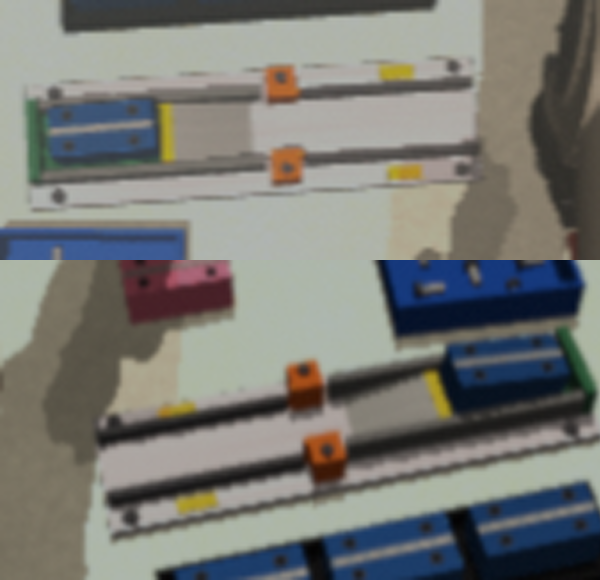

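The yellow lip is fully visible behind the block (top crop (167,132), scene crop (437,393)) and the block is inside the dock. I'll check that it lies flat by triangulating its groove ends.

```bash
python3 - <<'E'
from h import *
a,b=pickle.load(open("c2.pkl","rb"))
A=cv2.resize(a["color"][183:212,258:304,::-1],None,fx=12,fy=12,interpolation=2)
B=cv2.resize(b["color"][180:225,338:402,::-1],None,fx=8.625,fy=8.625,interpolation=2)
w=552;A=cv2.resize(A,(w,348));B=B[:, :w];im=np.vstack([A,B[:250]]);cv2.imwrite("pics/p9.png",im);print(im.shape,B.shape)
# predicted flat block top outline at fixture centre x=xc
u=np.array([-.0941,.9956]);v=np.array([-.9956,-.0941]);o=np.array([.5833,-.0324])
for xc in (.166,.170):
  for z in (.054,.064):
    P=[np.r_[o+u*x,z] for x in (xc-.045,xc+.045)]
    print(xc,z,np.round((px(a,P)-[258,183])*12,0).tolist(),np.round((px(b,P)-[338,180])*8.625,0).tolist())
E
```

```text
(598, 552, 3) (388, 552, 3)
0.166 0.054 [[429.0, 160.0], [109.0, 181.0]] [[76.0, 181.0], [341.0, 131.0]]
0.166 0.064 [[427.0, 153.0], [104.0, 173.0]] [[78.0, 161.0], [346.0, 111.0]]
0.17 0.054 [[415.0, 161.0], [95.0, 182.0]] [[88.0, 179.0], [353.0, 129.0]]
0.17 0.064 [[412.0, 153.0], [90.0, 174.0]] [[90.0, 159.0], [357.0, 109.0]]
```

View pics/p9.png

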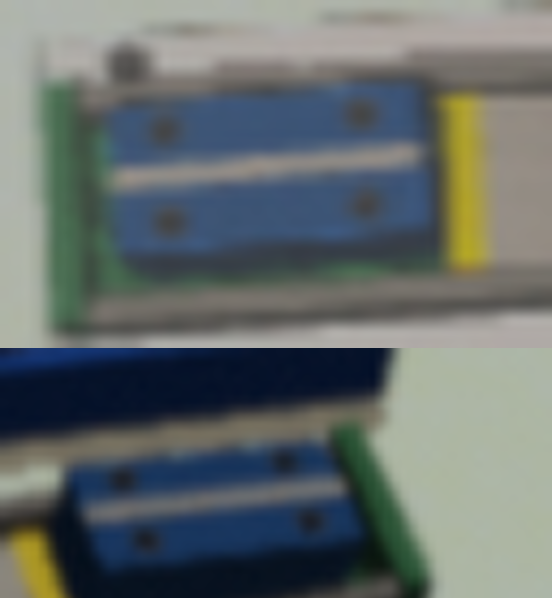

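```bash
cat > ov.py <<'E'
from h import *
import sys
from scipy.spatial.transform import Rotation as R
a,b=pickle.load(open("c2.pkl","rb"))
u=np.array([-.0941,.9956,0]);v=np.array([-.9956,-.0941,0]);o=np.array([.5833,-.0324,0])
def box(xc,y,z0,tilt,yaw=0):
    M=R.from_euler("zy",[yaw,tilt],degrees=True).as_matrix()
    L=[(x,yy,z) for x in(-.045,.045) for yy in(-.022,.022) for z in(0,.04)]+[(-.045,0,.04),(.045,0,.04)]
    q=np.array(L)@M.T+[xc,y,z0]
    return o+q[:,:1]*u+q[:,1:2]*v+q[:,2:]*[0,0,1]
def lipq(x,z): return np.array([o+u*x+v*y+np.array([0,0,z]) for y in(-.027,.027)])
EDG=[(0,1),(2,3),(0,2),(1,3),(4,5),(6,7),(4,6),(5,7),(0,4),(1,5),(2,6),(3,7),(8,9)]
def draw(r,x0,y0,w,h,s,P):
    im=cv2.resize(r["color"][y0:y0+h,x0:x0+w,::-1],None,fx=s,fy=s,interpolation=2)
    f=lambda p:tuple(int(t) for t in (p-[x0,y0])*s+ (s-1)/2)
    if P is not None:
        p=px(r,P)
        for i,j in EDG: cv2.line(im,f(p[i]),f(p[j]),(0,255,255),1)
    for x,z in((.118,.024),(.110,.024)):
        p=px(r,lipq(x,z)); cv2.line(im,f(p[0]),f(p[1]),(255,0,255),1)
    return im
hyp=[None,box(.167,0,.014,0),box(.160,0,.0185,5.5)]
rows=[np.hstack([draw(a,256,182,52,32,5,P)for P in hyp]),np.hstack([draw(b,338,180,52,50,5,P)for P in hyp])]
cv2.imwrite(sys.argv[1],np.vstack(rows))
E
python3 ov.py pics/ov1.png
```

```text
(no output)
```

View pics/ov1.png

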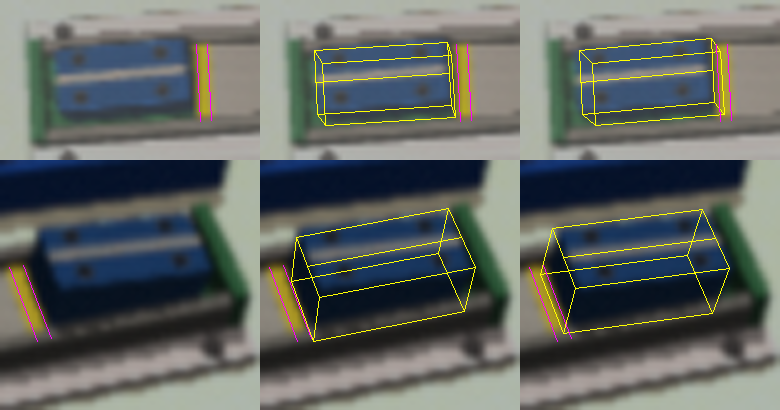

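```bash
python3 - <<'E'
from h import *
a,b=pickle.load(open("c2.pkl","rb"))
u=np.array([-.0941,.9956,0]);v=np.array([-.9956,-.0941,0]);o=np.array([.5833,-.0324,0])
crop(a,"pics/ta.png",258,183,308,213,16);crop(b,"pics/tb.png",338,180,402,225,12)
A=(np.array([[112,98],[430,82],[432,235],[122,258],[116,180],[420,154]])+.5)/12-.5+[258,183]
B=(np.array([[362,180],[100,224],[70,124],[332,92],[345,138],[85,167]])+.5)/8.625-.5+[338,180]
for n,p,q in zip(("front tray","rear tray","rear robot","front robot","gr front","gr rear"),A,B):
    oa,da=ray(a,p);ob,db=ray(b,q);da=da[0]/np.linalg.norm(da);db=db[0]/np.linalg.norm(db)
    s=np.linalg.lstsq(np.c_[da,-db],ob-oa,rcond=None)[0];P=(oa+da*s[0]+ob+db*s[1])/2;g=np.linalg.norm(oa+da*s[0]-ob-db*s[1])
    print(n,"fx fy z",np.round(np.array([(P-o)@u,(P-o)@v,P[2]])*1000,1),"gap",round(g*1000,1))
E
```

```text
front tray fx fy z [208.7 -23.7  59.8] gap 2.7
rear tray fx fy z [120.4 -22.3  61.5] gap 0.5
rear robot fx fy z [123.   20.8  59.7] gap 1.1
front robot fx fy z [211.8  19.7  52.6] gap 3.9
gr front fx fy z [210.4  -1.7  54.5] gap 0.2
gr rear fx fy z [123.1  -1.   63.9] gap 2.7
```

View pics/ta.png

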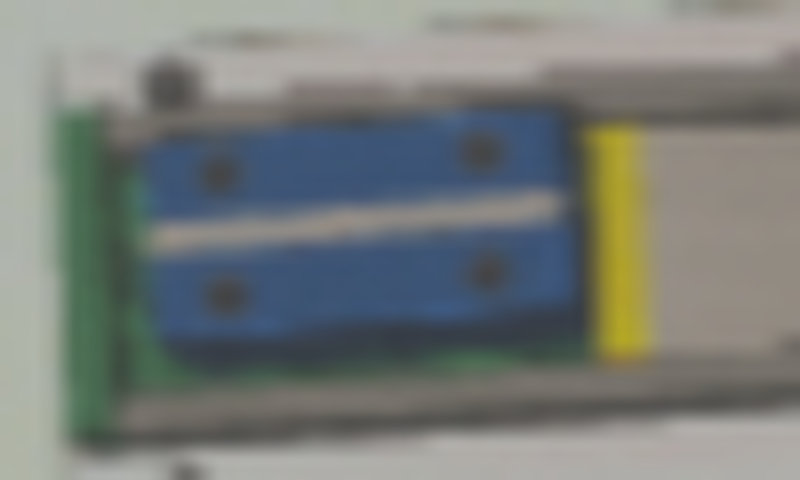

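View pics/tb.png

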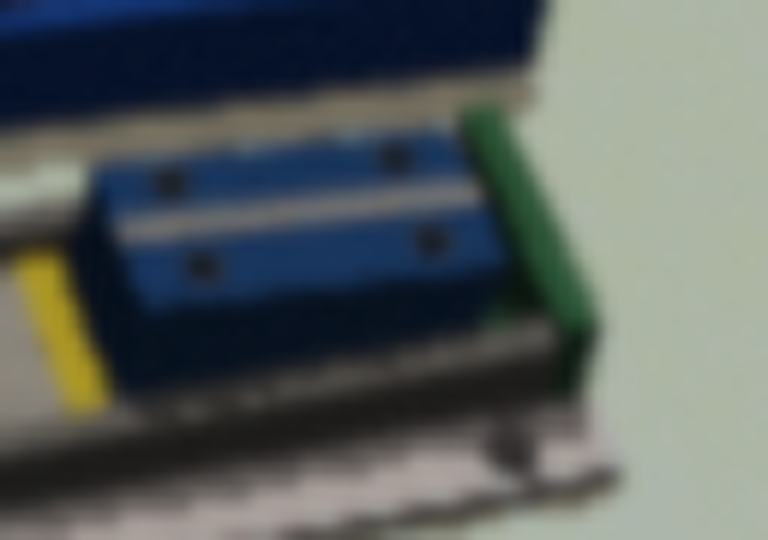

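Triangulation puts the block's rear top at about 62 mm and its front top at about 56 mm. So the rear is still hung on the lip, with its centre at about x = 163. It needs a few more millimetres, so I go back and push further.

Call:
step_arm(increments=[[0.01,0.041,0,0,0,0,1],[0.02,0.081,0,0,0,0,1],[0.03,0.12,0,0,0,0,1],[0.04,0.16,0,0,0,0,1],[0.05,0.2,0,0,0,0,1],[0.053,0.24,0,0,0,0,1],[0.053,0.265,0,0,0,0,1],[0.053,0.265,-0.03,0,0,0,1],[0.053,0.265,-0.06,0,0,0,1],[0.053,0.265,-0.09,0,0,0,1]])

```text
t: 12.48
eef_pos: [0.5761, 0.0507, 0.1061]
tool_rot: [0.001, 0.671, 0.741, 0.001]
contact_force: [-0.9, -1.5, -0.2]
gripper_width: 0.003
```

Call:
step_arm(increments=[[0,0,-0.03,0,0,0,1],[0,0,-0.055,0,0,0,1],[0,0,-0.063,0,0,0,1],[0,0,-0.063,0,0,0,1]])

```text
t: 12.82
eef_pos: [0.574, 0.0497, 0.0416]
tool_rot: [-0.001, 0.672, 0.741, -0.002]
contact_force: [-0.3, -0.2, 0.7]
gripper_width: 0.002
```

Call:
step_arm(increments=[[-0.001,0.008,0,0,0,0,1],[-0.001,0.016,0,0,0,0,1],[-0.002,0.02,0,0,0,0,1],[-0.002,0.024,0,0,0,0,1],[-0.003,0.027,0,0,0,0,1],[-0.003,0.03,0,0,0,0,1],[-0.003,0.032,0,0,0,0,1],[-0.003,0.034,0,0,0,0,1],[-0.003,0.034,0,0,0,0,1]])

```text
t: 13.57
eef_pos: [0.5728, 0.0848, 0.0438]
tool_rot: [0.0, 0.671, 0.741, 0.0]
contact_force: [1.0, -0.1, 0.4]
gripper_width: -0.0
```

Call:
step_arm(increments=[[0.001,-0.012,0,0,0,0,1],[0.002,-0.025,0.01,0,0,0,1],[0.003,-0.04,0.05,0,0,0,1],[0.003,-0.08,0.09,0,0,0,1],[-0.01,-0.12,0.13,0,0,0,1],[-0.02,-0.16,0.15,0,0,0,1],[-0.04,-0.2,0.15,0,0,0,1],[-0.05,-0.24,0.15,0,0,0,1],[-0.05,-0.28,0.15,0,0,0,1],[-0.05,-0.3,0.15,0,0,0,1]])

```text
t: 14.4
eef_pos: [0.5219, -0.2096, 0.1942]
tool_rot: [0.001, 0.672, 0.741, -0.0]
contact_force: [0.4, 0.8, 0.0]
gripper_width: 0.002
```

```bash
python3 look.py pics/p10.png; python3 ov.py pics/ov2.png; python3 - <<'E'
from h import *
a,b=pickle.load(open("c2.pkl","rb"))
crop(a,"pics/ta2.png",258,183,308,213,16);crop(b,"pics/tb2.png",338,180,402,225,12)
E
```

```text
{'t': 14.4, 'eef_pos': [0.5219, -0.2096, 0.1942], 'contact_force': [0.4255, 0.765, 0.0291]}
```

View pics/ov2.png

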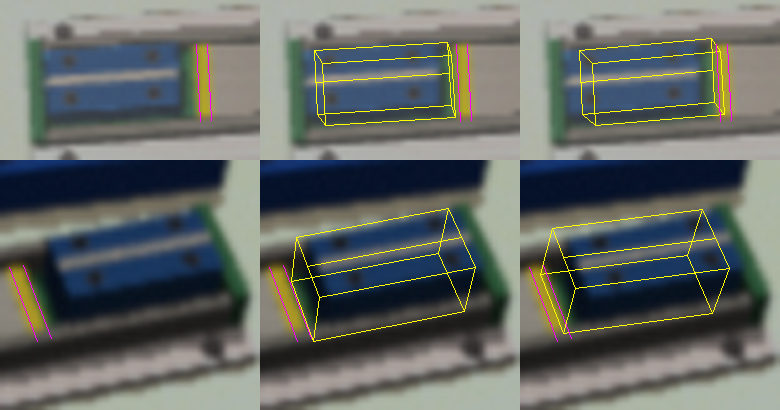

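View pics/ta2.png

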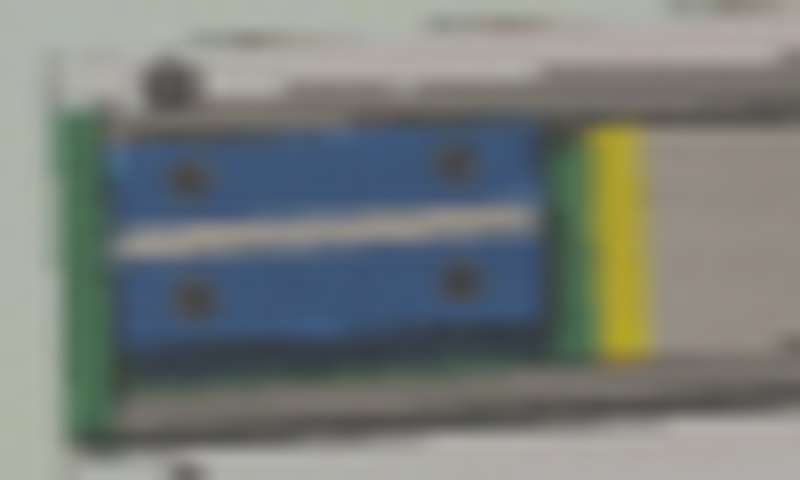

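View pics/tb2.png

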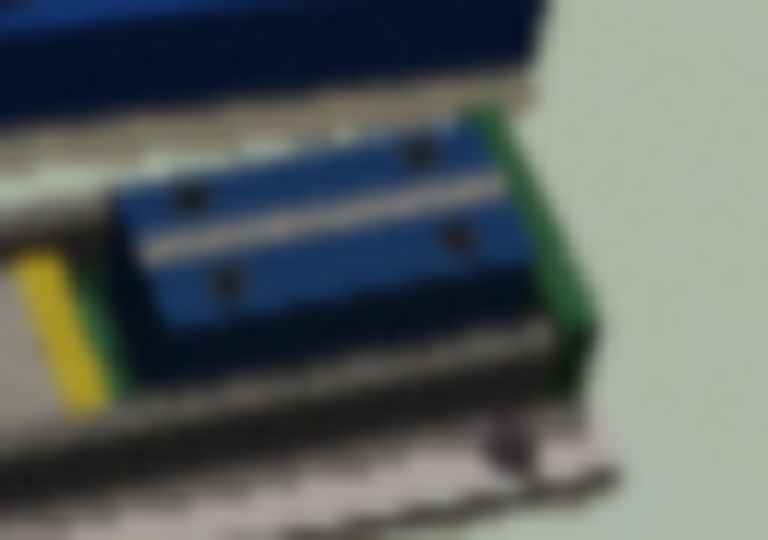

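A strip of green dock floor now shows between the lip and the block (top crop (572,240)), and the groove has levelled out. One numeric check of flatness:

```bash
python3 - <<'E'
from h import *
a,b=pickle.load(open("c2.pkl","rb"))
u=np.array([-.0941,.9956,0]);v=np.array([-.9956,-.0941,0]);o=np.array([.5833,-.0324,0])
A=(np.array([[115,247],[535,218],[188,178],[455,163],[195,299],[461,282]])+.5)/16-.5+[258,183]
B=(np.array([[505,183],[140,252],[458,238],[227,285],[418,152],[190,195]])+.5)/12-.5+[338,180]
for n,p,q in zip(("gr front","gr rear","hole front tray","hole rear tray","hole front robot","hole rear robot"),A,B):
    oa,da=ray(a,p);ob,db=ray(b,q);da=da[0]/np.linalg.norm(da);db=db[0]/np.linalg.norm(db)
    s=np.linalg.lstsq(np.c_[da,-db],ob-oa,rcond=None)[0];P=(oa+da*s[0]+ob+db*s[1])/2
    print(n,np.round(np.array([(P-o)@u,(P-o)@v,P[2]])*1000,1))
crop(a,"pics/full.png",60,90,580,340,1.5)
E
```

```text
gr front [218.   -0.5  54.4]
gr rear [129.   -0.8  54.8]
hole front tray [201.7 -14.1  55. ]
hole rear tray [145.6 -14.   53.9]
hole front robot [201.1  12.2  55.8]
hole rear robot [145.2  12.2  55.7]
```

View pics/full.png

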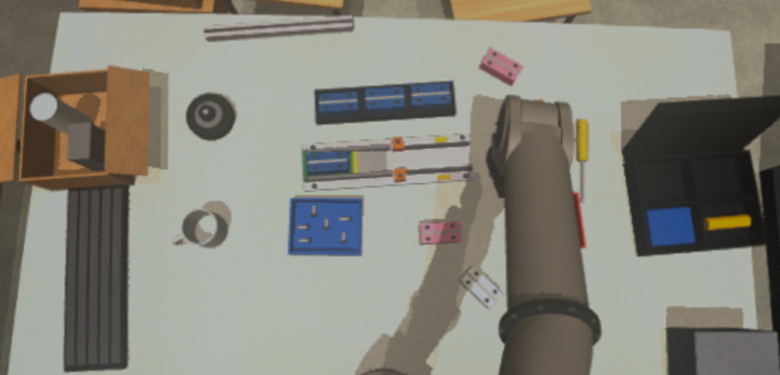

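The top face is level at 54 to 56 mm at both ends (54 expected), and the block lies at fixture x = 129 to 218 mm, behind the lip. The tool is clear of everything and nothing else has moved, so I hand in.

```bash
python3 - <<'E'
from station import bot
print(bot.hand_in())
E
```

```text
the job is handed in; nothing more can be done
None
```

The block in the lane is good: it went through the gauge jaws at readings of about 1–2 N. I pushed it up the ramp, and it now lies flat in the green dock behind the yellow lip. I handed the job in; at the last look, just before that, the clock was at about 14.4 s.

- **One correction:** my first look after the push showed the block's rear still hung on the lip, with the rear top about 6 mm higher than the front. I went back, pushed it about 8 mm further, and it dropped.
- **Last checks:** two-camera triangulation puts the block's top level at 54–56 mm (54 expected). The block spans fixture x of about 129–218 mm, and a strip of green floor shows behind the lip. The arm was clear with near-zero force, and the last top picture showed nothing else moved (the arm partly hid the red bin). No check failed or disagreed at the end.

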